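# Tip a casting out of its open mould

### The arm

A 6-joint arm with a two-finger parallel gripper is mounted at the origin on a cart in front of the work surface, level with it; the furniture and walls round the work are solid. World frame = base frame: x ahead of the robot, y to its left, z up, the work surface at z = 0. Lengths are in mm, angles in rad, forces in N, time in s.
With the tool pointing down it reaches from about 300 to 750 mm from the base axis. Payload 8.5 kg.
Tool frame: the origin (TCP) lies at the very end of the fingers, on their centre line; the grasp point (between the pads) lies 19 mm behind it (tcp_to_grasp is the distance from the TCP to the grasp point, in mm); z points along the fingers, x is the direction in which the jaws open and shut, and the axes are right-handed (so a half turn about z gives the same grasp; the last joint's range is limited). The gripper opens to 85 mm and grips with 20 to 120 N. Pads are 22 mm wide; open, the fingers measure 114 mm over their backs; the gripper's body (76 mm by 85 mm) begins 54 mm behind the grasp point. The pads swing forward as they close: fully open they stand 13 mm farther back than shut.
Start: joints at [0.9, 0.381, 1.297, -0, 1.464, -0.215], TCP at [242.088, 493.836, 231.322] pointing down, gripper open.
Joint ranges: [-3.11, 3.11], [-0.89, 2.33], [0.22, 2.48], [-1.42, 4.56], [0.17, 2.85], [-2.88, 2.88]. Speed limits (rad/s): [2.39, 2.39, 3.14, 3.14, 3.14, 3.14].

### API

Orientations are given as a unit quaternion [w, x, y, z].
In Python, from cell import * gives the robot as it stands.
- The arm moves only by the tool send_rows, never from a script. Its argument "commands" is a list that holds one entry, the list of rows, each a list of 6 numbers: the shift along the tool's x, y, z in mm, then the turn, a rotation vector about the tool's x, y, z in rad. A call has 1 to 5 rows; each row is the pose to reach, as a shift and turn from the pose commanded when the call began, along the tool's axes at that moment; what a row does not reach only later rows make up. A row lasts 1/8 s, in which the tool goes at most 62.5 mm and 10.7 degrees, less where a joint would pass 70% of its speed; a pose out of reach is approached as far as the arm can. A call with a gripper value outside its range is refused whole. "jaw" is the opening in per cent of the stroke, from 0 (shut) to 100 (fully open), set as the call begins (left out, the last holds). The fingers move at their own pace and stop on an object; "force" is the grip in N (left out, the last holds). Time passes only in rows, so rows that repeat a pose let the fingers close. It gives the time, the measured TCP pose, the force and the opening at its end, in the units of the state.
- state(): the state, without advancing time (a new reading comes with each control period).
- grab_frame(name): name is "side" or "top" or "wrist"; returns a dict with "frame" (400x640x3 uint8, red, green, blue), "vfov" (degrees; the focal length in pixels is half the picture's height over the tangent of half this angle, whatever the lens; pixels are square), "cx", "cy" (the principal point, pixels), "k1" (the pictures are not rectified: a ray, as slopes to the right and down, at radius r is drawn at 1 + k1 r^2 times it, then the intrinsics apply), "position" and "rotation" of the camera in the world; the wrist camera has in their place "mount" (4x4, takes a point from camera to tool coordinates, whose origin is the TCP and whose axes are the tool frame's). Camera axes: x right, y up, looking along -z (the intrinsics and any distortion apply to the point x, -y, -z); pixel columns grow to the right and rows downward; lengths in mm; the calibration is good to about 2 mm. A picture is of the moment at which its call begins: read the wrist's pose just before it. There is no depth.
- hand_in(): hands the job in, once; it reports no verdict.
The state is a dict: "time": time; "joints": joint angles; "dq": joint speeds; "joint_torque": joint torques, N m; "ee_pos": TCP position; "tcp_rot": TCP orientation; "force": force on the tool from outside, world axes, zero at the start; "torque": the same for the moment, N m; "finger_gap": opening from 0.0 (shut) to 1.0 (fully open).
Only numpy, scipy, OpenCV 4.12 (cv2) and the standard library are available. Lean on these libraries where they do the work, as an engineer would, in place of code of your own. Each camera call takes 0.05 s, during which the arm holds its last target.

### The job

Get the grey cast cover out of the open mould: it sits flush and cannot be gripped, but under one of its two ends the mould has a hidden knock-out well, so press down on the ends to find the one that gives, and push that end in until the cover stays tipped up by itself when you let go of it. Then take the cover by its raised end, lift it out and lay it down gently on the steel cooling plate, flat, right way up, in the middle of the plate and lengthwise along it. Leave the black cell, the solder spool and the black tape where they stand.

Things in the scene. Friction and masses are not known exactly. Their poses are not given: they have to be found in the camera images.
- mould: open aluminium mould block, fixed, 101 x 171 x 63 mm (x, y, z) plus 26 mm long low clamp feet at its two y ends. Origin at the centre of its underside; y is its long axis. The cavity in its top, centred, is 53 mm (x) x 123 mm (y). Top face at z = 63 mm; cavity bed, on which the cover lies, at z = 46 mm
- mould_bed (a point): centre of the cavity bed, on a solid ridge 8 mm wide (y = -4 to 4 mm; axes as the mould's). To one side of the ridge, +y or -y, hidden and different each time, is a well 38 mm deep instead of bed. Pressed about 20 mm down there, at 38 mm from this point, the cover pivots on the ridge, goes over centre at about 30 degrees and rests at 35 to 45, its other end up
- cover: grey cast cover, loose, 0.2 to 0.35 kg, lying in the cavity with its top flush with the mould face. Origin at the centre of its underside, y its long axis, z up out of its top. Base flange 50 x 120 x 5 mm, on it a full-width body 50 mm (x) x 100 mm (y) up to z = 17 mm with a flat top. Its sides clear the cavity by 1.5 mm. Grasp it across its 50 mm width
- plate: flat steel cooling plate with flush screws, on the table to the right of the mould, fixed, 110 mm (x) x 160 mm (y) x 12 mm. Origin at the centre of its underside, y along its length, top at z = 12 mm
- cell: black cylindrical battery cell, 26 mm diameter, 71 mm tall, standing loose; origin at the centre of its underside; leave alone
- spool: solder spool, 58 mm diameter, 34 mm tall, loose; origin at the centre of its underside; leave alone
- tape: roll of black tape, 54 mm diameter, 19 mm tall, loose, lying flat; origin at the centre of its underside; leave alone
Mind the look-alikes: they are no part of the job. There is more than one size of the cover; the job needs the larger.

How it is judged (in metres and radians):
On the way:
1. the cover stays tipped by more than 29 degrees, still in the mould, with nothing of the robot touching it (angle between cover's own z axis and vertical between 0.5 and 1 rad and horizontal distance between cover and mould below 0.04 m and contact force between cover and the arm below 0.05 N and contact force between cover and the fingers below 0.05 N and linear speed of cover below 0.03 m/s), for 0.2 s.
At the end, for the whole second after the job is handed in: the cover lies at rest and released, flat (within 0.06 rad) and right way up on the plate's top, its centre within 25 mm of the plate's centre and its length within 0.2 rad of the plate's length (horizontal distance between cover and plate below 0.025 m and z of cover in the frame of plate between 0.008 and 0.016 m and angle between cover's own z axis and vertical below 0.06 rad and angle between the y axis of cover and the y axis of plate, either way round below 0.2 rad and linear speed of cover below 0.01 m/s); the robot touches nothing.
It fails at once if the black cell is moved more than 20 mm or tipped (distance of cell from where it was at the start of the episode above 0.02 m or angle between cell's own z axis and vertical above 0.4 rad).
It fails at once if the solder spool is moved more than 20 mm (distance of spool from where it was at the start of the episode above 0.02 m).
It fails at once if the black tape is moved more than 20 mm (distance of tape from where it was at the start of the episode above 0.02 m).
It fails at once if the cover strikes the plate with more than 80 N (contact force between cover and plate above 80 N).
It also fails if it takes over 48 s, if anything falls off the work surface, if the arm or the gripper's body presses on something with over 40 N, if the wrist force passes 120 N, or if a joint passes its speed limit or range.

## Working session

There is one attempt and no reset: what is moved stays moved. The work goes in short steps, Python scripts to look and compute and a tool call to move; the robot and the scene stay as the last step left them, time stands still between calls to the robot, and variables do not carry over. Pictures are saved under pics/ and viewed, and the job is handed in when it is done.

Besides the shell and the picture viewer there is one more tool, called in YAML: its name, and indented under it one key for each argument. send_rows: Moves the arm, as the interface text tells. Its arguments: {"type":"object","properties":{"commands":{"type":"array"},"jaw":{"type":"number"},"force":{"type":"number"}},"required":["commands"]}

```bash
ls; mkdir -p pics
python3 - <<'E'
from cell import *
import cv2
print(state())
for n in ("side","top","wrist"):
    g=grab_frame(n)
    cv2.imwrite(f"pics/{n}0.png",g["frame"][:,:,::-1])
    print(n,{k:v for k,v in g.items() if k!="frame"})
E
```

```text
pics
{'time': 0.0, 'joints': array([ 8.99675375e-01,  3.81220647e-01,  1.29828814e+00,  5.02422155e-06,
        1.46361352e+00, -2.15282585e-01]), 'dq': array([-6.33079865e-04, -2.03926567e-05, -1.50084997e-04, -1.80580966e-03,
        1.07253564e-03,  7.90200493e-04]), 'joint_torque': array([-8.54212467e-04, -4.48461592e+01, -2.31277013e+01, -1.84098913e-04,
        4.74333516e-03, -2.23909808e-05]), 'ee_pos': array([241.91663061, 493.60013883, 230.6893188 ]), 'tcp_rot': array([ 2.54289979e-04,  8.48591443e-01,  5.29048181e-01, -7.21319335e-04]), 'force': array([ 0.16814771, -0.16416472, -0.27754694]), 'torque': array([ 0.0314253 , -0.03456563, -0.00573518]), 'finger_gap': 0.9986805378070147}
side {'vfov': 54.34446400020473, 'cx': 318.84785721543034, 'cy': 201.67872188607947, 'k1': 0.0330843866276089, 'position': array([372.60656747, 593.03800538, 542.07039294]), 'rotation': array([-0.10838396, -0.0543508 ,  0.46992104,  0.87434154])}
top {'vfov': 42.546955973078084, 'cx': 321.4048453173356, 'cy': 199.9484325474697, 'k1': 0.006355001440261544, 'position': array([ 451.061119  , -164.92280012, 1517.99717148]), 'rotation': array([-0.69542327, -0.03079162,  0.0255194 ,  0.71748666])}
wrist {'vfov': 60.180391021620565, 'cx': 324.17583283219227, 'cy': 206.17974909663718, 'k1': 0.004369660415416739, 'mount': array([[ 9.99999804e-01, -4.48146667e-04, -4.38217229e-04,
        -3.41273467e-01],
       [-5.56538728e-04, -9.56455037e-01, -2.91879173e-01,
        -7.43164961e+01],
       [-2.88330398e-04,  2.91879360e-01, -9.56455099e-01,
        -1.43351452e+02],
       [ 0.00000000e+00,  0.00000000e+00,  0.00000000e+00,
         1.00000000e+00]])}
```

View pics/side0.png

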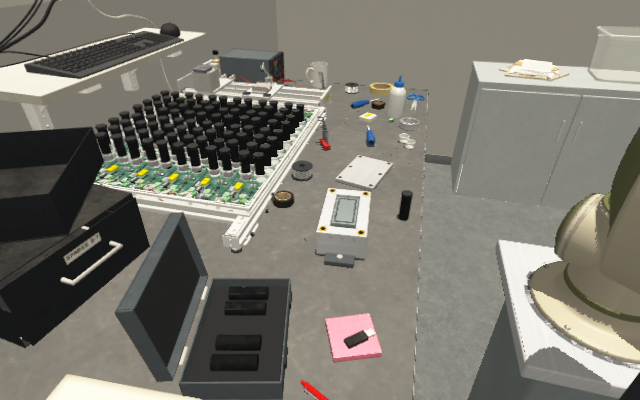

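View pics/top0.png

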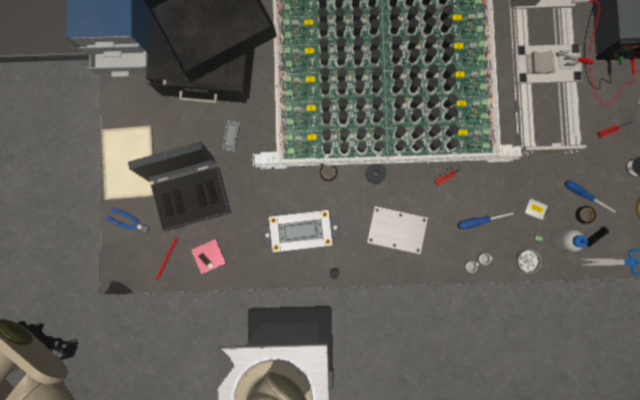

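View pics/wrist0.png

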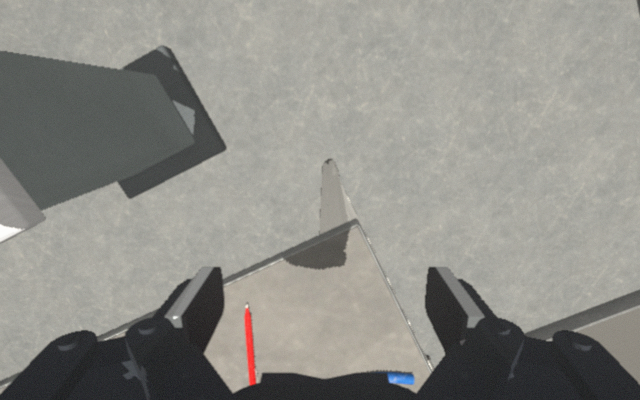

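```bash
cat > h.py <<'E'
from cell import *
import numpy as np, cv2
from scipy.spatial.transform import Rotation as R
def rot(q): return R.from_quat([q[1],q[2],q[3],q[0]]).as_matrix()
def campose(g,st=None):
    if "mount" in g:
        M=np.array(g["mount"]); T=np.eye(4); T[:3,:3]=rot(st["tcp_rot"]); T[:3,3]=st["ee_pos"]
        M=T@M; return M[:3,3],M[:3,:3]
    return np.array(g["position"]),rot(g["rotation"])
def K(g):
    f=200/np.tan(np.radians(g["vfov"]/2)); return np.array([[f,0,g["cx"]],[0,f,g["cy"]],[0,0,1]]),np.array([g["k1"],0,0,0.])
def cast(g,pts,z,st=None):
    p,Rm=campose(g,st); k,d=K(g)
    u=cv2.undistortPoints(np.array(pts,float).reshape(-1,1,2),k,d).reshape(-1,2)
    r=np.c_[u[:,0],-u[:,1],-np.ones(len(u))]@Rm.T
    return p+r*((z-p[2])/r[:,2])[:,None]
def proj(g,P,st=None):
    p,Rm=campose(g,st); k,d=K(g)
    c=(np.array(P,float).reshape(-1,3)-p)@Rm; c=c*[1,-1,-1]
    return cv2.projectPoints(c,np.zeros(3),np.zeros(3),k,d)[0].reshape(-1,2)
def save(name,im,box=None,s=1):
    if box: im=im[box[1]:box[3],box[0]:box[2]]
    cv2.imwrite("pics/"+name,cv2.resize(im[:,:,::-1],None,fx=s,fy=s,interpolation=cv2.INTER_CUBIC))
E
python3 - <<'E'
from h import *
g=grab_frame("top"); save("topc.png",g["frame"],(210,150,450,300),3.3)
s=grab_frame("side"); save("sidec.png",s["frame"],(260,130,440,280),4)
def quad(g,box,thr,z):
    x0,y0,x1,y1=box; im=g["frame"][y0:y1,x0:x1].astype(int)
    m=((im.min(2)>thr)).astype(np.uint8)
    m=cv2.morphologyEx(m,cv2.MORPH_OPEN,np.ones((3,3),np.uint8))
    c=max(cv2.findContours(m,cv2.RETR_EXTERNAL,cv2.CHAIN_APPROX_NONE)[0],key=cv2.contourArea)
    r=cv2.minAreaRect(c); b=cv2.boxPoints(r)+[x0+.0,y0]
    w=cast(g,b,z); print(r,b.tolist()); print(w.round(1).tolist(),"c",w.mean(0).round(1)); 
    e=[w[1]-w[0],w[2]-w[1]]; print([ (np.linalg.norm(v).round(1),np.degrees(np.arctan2(v[1],v[0])).round(2)) for v in e])
print(g["frame"][232,[270,285,300,390,400]],g["frame"][260,300])
quad(g,(262,200,340,262),150,63)
quad(g,(360,200,435,260),130,12)
for n,p,z in [("cell",(334,272),71),("spool",(376,174),34),("tape",(329,172),19),("smallcover",(231,136),10)]: print(n,cast(g,[p],z).round(0))
E
```

```text
[[154 152 150]
 [124 128 125]
 [147 153 147]
 [217 207 199]
 [211 202 196]] [98 94 88]
((38.13414764404297, 30.707317352294922), (35.8902473449707, 59.964324951171875), 83.6598129272461) [[268.353657245636, 216.18292427062988], [327.9512252807617, 209.56097602844238], [331.91463470458984, 245.2317123413086], [272.3170700073242, 251.8536605834961]]
[[525.9, -4.0, 63.0], [539.4, -173.6, 63.0], [438.3, -181.5, 63.0], [424.9, -12.9, 63.0]] c [482.2 -93.   63. ]
[(np.float64(170.1), np.float64(-85.45)), (np.float64(101.4), np.float64(-175.5))]
((37.06137466430664, 29.81768798828125), (54.93430709838867, 37.769989013671875), 12.264772415161133) [[366.2093868255615, 242.43682098388672], [374.23285484313965, 205.5288805961609], [427.9133605957031, 217.19855499267578], [419.889892578125, 254.10649490356445]]
[[442.9, -282.4, 12.0], [550.1, -310.1, 12.0], [511.0, -465.6, 12.0], [404.3, -437.2, 12.0]] c [ 477.1 -373.8   12. ]
[(np.float64(110.7), np.float64(-14.45)), (np.float64(160.4), np.float64(-104.13))]
cell [[ 364. -185.   71.]]
spool [[ 640. -317.   34.]]
tape [[ 653. -180.   19.]]
smallcover [[771. 108.  10.]]
```

View pics/topc.png

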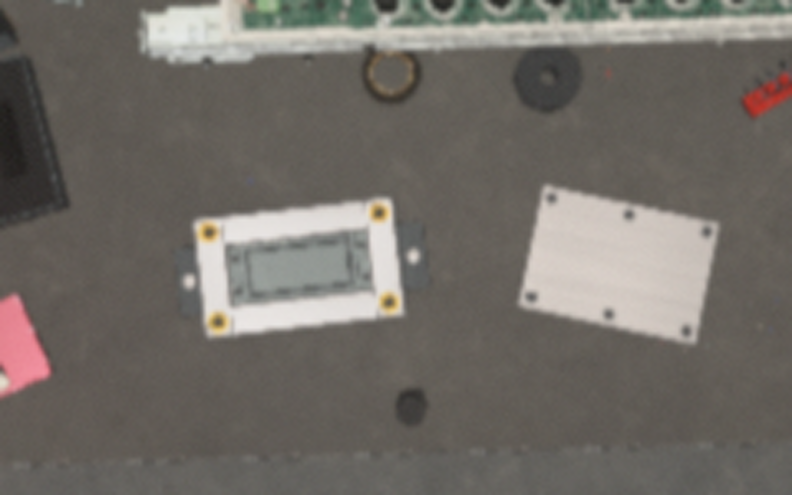

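View pics/sidec.png

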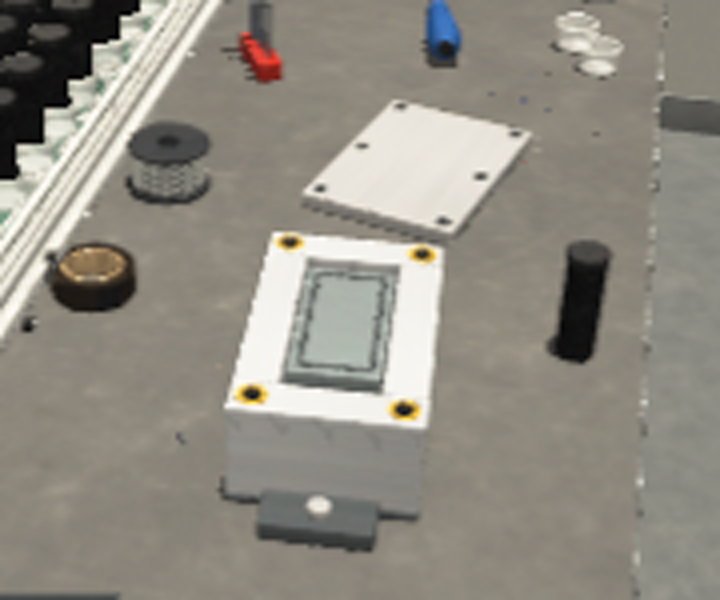

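```bash
cat >> h.py <<'E'
def down(deg,tilt=0.0):
    # tool z down, tool x at world angle deg; tilt: rotation about tool x (deg)
    a=np.radians(deg); x=np.array([np.cos(a),np.sin(a),0]); z=np.array([0,0,-1.]); y=np.cross(z,x)
    return np.c_[x,y,z]@R.from_rotvec([np.radians(tilt),0,0]).as_matrix()
def rel(P,Rt):
    s=state(); R0=rot(s["tcp_rot"]); d=R0.T@(np.array(P,float)-s["ee_pos"]); w=R.from_matrix(R0.T@Rt).as_rotvec()
    print("t",round(s["time"],2),"pos",s["ee_pos"].round(1),"F",s["force"].round(1),"gap",round(s["finger_gap"],3),"q",s["joints"].round(2))
    print("shift",d.round(1),"|",np.linalg.norm(d).round(1)," turn",w.round(3),"|",np.degrees(np.linalg.norm(w)).round(1))
MY=4.55; MC=np.array([482.2,-93.0])
def mp(x,y,z,my=None):
    a=np.radians(MY if my is None else my); return np.array([MC[0]+x*np.cos(a)-y*np.sin(a),MC[1]+x*np.sin(a)+y*np.cos(a),z])
E
python3 - <<'E'
from h import *
g=grab_frame("side"); 
for sx in(-1,1):
  for sy in (-1,1): print(sx,sy,proj(g,mp(50.5*sx,85.5*sy,63)).round(1))
rel(mp(0,20,230),down(MY))
E
```

```text
-1 -1 [[370.2 191.1]]
-1 1 [[365.4 236.6]]
1 -1 [[327.1 187.2]]
1 1 [[314.7 231.2]]
t 0.3 pos [242.  493.8 231.1] F [-0.3 -1.   0.3] gap 1.002 q [ 0.9   0.38  1.3   0.    1.46 -0.22]
shift [-403.9  463.7    1.2] | 615.0  turn [0.    0.    1.036] | 59.3
```

send_rows:
  commands:
    - [[-31, 36, 0, 0, 0, 0.08], [-62, 72, 0, 0, 0, 0.16], [-93, 107, 0, 0, 0, 0.24], [-124, 143, 0, 0, 0, 0.32], [-155, 178, 0, 0, 0, 0.4]]
  jaw: 0

```text
time: 0.92
ee_pos: [334.1, 274.9, 231.4]
tcp_rot: [0.0, 0.937, 0.349, 0.0]
force: [1.1, 0.6, 0.2]
finger_gap: -0.001
```

```bash
python3 -c "
from h import *
rel(mp(0,20,230),down(MY))"
```

```text
t 0.93 pos [334.1 274.9 231.4] F [1.1 0.6 0.2] gap -0.001 q [ 0.41  0.17  1.6  -0.    1.37 -0.3 ]
shift [-116.6  359.1    1.4] | 377.6  turn [ 0.    -0.     0.633] | 36.3
```

send_rows:
  commands:
    - [[-15, 45, 0, 0, 0, 0.08], [-29, 89, 0, 0, 0, 0.16], [-44, 134, 0, 0, 0, 0.24], [-58, 178, 0, 0, 0, 0.32], [-73, 223, 0, 0, 0, 0.4]]

```text
time: 1.55
ee_pos: [425.2, 58.6, 231.5]
tcp_rot: [0.0, 0.988, 0.156, 0.0]
force: [0.6, 0.5, 0.1]
finger_gap: -0.0
```

```bash
python3 -c "
from h import *
rel(mp(0,20,230),down(MY))"
```

```text
t 1.55 pos [425.2  58.6 231.5] F [0.6 0.5 0.1] gap -0.0 q [-0.14  0.17  1.6   0.    1.37 -0.45]
shift [ 12.3 142.3   1.5] | 142.8  turn [ 0.    -0.     0.233] | 13.3
```

send_rows:
  commands:
    - [[3, 36, 0, 0, 0, 0.06], [6, 71, 0, 0, 0, 0.12], [9, 107, 0, 0, 0, 0.18], [12, 142, 1, 0, 0, 0.233], [12, 142, 1, 0, 0, 0.233]]

```text
time: 2.17
ee_pos: [480.7, -72.9, 229.9]
tcp_rot: [-0.0, 0.999, 0.04, -0.0]
force: [-0.3, 0.6, 0.8]
finger_gap: 0.001
```

Run:
```python
from h import *
s=state(); g=grab_frame("wrist"); im=g["frame"].copy()
for sx in(-1,1):
  for sy in (-1,1):
    for P in (mp(50.5*sx,85.5*sy,63),mp(26.5*sx,61.5*sy,63)):
      q=proj(g,P,s)[0]; print(sx,sy,q.round(1)); cv2.drawMarker(im,tuple(int(round(v)) for v in q),(255,0,0),0,12)
save("w1.png",im,None,1.25)
np.save("w1.npy",g["frame"])
rel(mp(0,42,90),down(MY))
```

```text
-1 -1 [274.2 286.7]
-1 -1 [297.4 265.2]
-1 1 [265.9 111.4]
-1 1 [294.3 139.5]
1 -1 [374.1 286.8]
1 -1 [350.9 265.2]
1 1 [382.4 111.5]
1 1 [354.  139.5]
t 2.23 pos [480.1 -71.7 230. ] F [-0.7 -0.2 -0.4] gap 0.001 q [-0.39  0.27  1.47  0.    1.4  -0.47]
shift [  0.5 -20.5 140. ] | 141.5  turn [-0.001  0.001  0.002] | 0.1
```

View pics/w1.png

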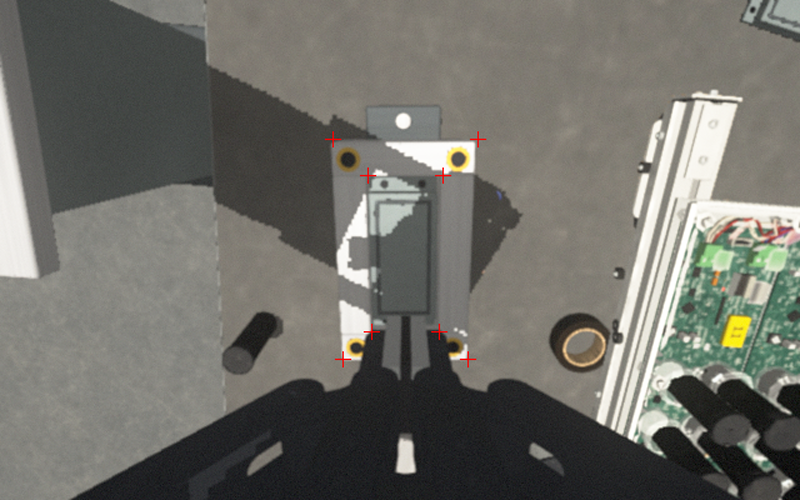

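```bash
sed -i 's/MC=np.array(\[482.2,-93.0\])/MC=np.array([481.0,-94.2])/' h.py; python3 -c "
from h import *
save('w1c.png',np.load('w1.npy'),(255,95,400,300),2.9)
rel(mp(0,42,70),down(MY))"
```

```text
t 2.23 pos [480.1 -71.7 230. ] F [-0.7 -0.2 -0.4] gap 0.001 q [-0.39  0.27  1.47  0.    1.4  -0.47]
shift [ -0.8 -19.4 160. ] | 161.2  turn [-0.001  0.001  0.002] | 0.1
```

View pics/w1c.png

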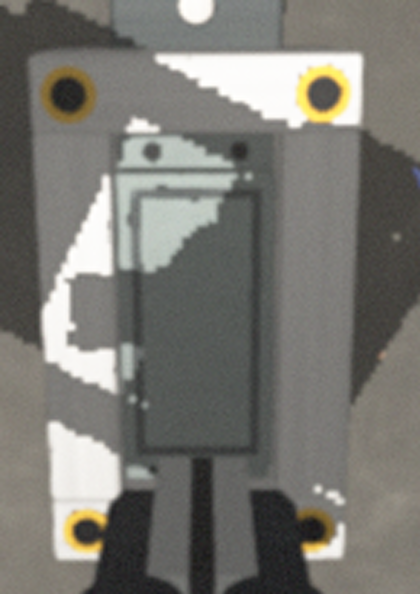

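Candidates: large cover in the mould, top view (300,232); smaller look-alike on the bench, top view (231,136). The crop confirms that the mould one fills the 53x123 cavity, so I choose it. I'll press the +y end first.

send_rows:
  commands:
    - [[0, -5, 40, 0, 0, 0], [-1, -10, 80, 0, 0, 0], [-1, -15, 120, 0, 0, 0], [-1, -19, 152, 0, 0, 0], [-1, -19, 160, 0, 0, 0]]

```text
time: 2.85
ee_pos: [476.6, -51.1, 69.3]
tcp_rot: [-0.001, 0.999, 0.042, -0.001]
force: [-0.3, -0.3, 0.7]
finger_gap: 0.002
```

send_rows:
  commands:
    - [[0, 0, 2, 0, 0, 0], [0, 0, 4, 0, 0, 0], [0, 0, 6, 0, 0, 0], [0, 0, 8, 0, 0, 0], [0, 0, 8, 0, 0, 0]]

```text
time: 3.48
ee_pos: [477.9, -52.5, 63.1]
tcp_rot: [0.0, 0.999, 0.041, 0.001]
force: [-2.1, -0.4, 7.2]
finger_gap: 0.0
```

send_rows:
  commands:
    - [[0, 0, 1, 0, 0, 0], [0, 0, 2, 0, 0, 0], [0, 0, 3, 0, 0, 0], [0, 0, 3, 0, 0, 0]]

```text
time: 3.98
ee_pos: [478.0, -52.5, 62.9]
tcp_rot: [0.001, 0.999, 0.041, 0.002]
force: [-12.3, 3.1, 41.8]
finger_gap: -0.002
```

send_rows:
  commands:
    - [[0, 0, -15, 0, 0, 0], [0, 28, -16, 0, 0, 0], [0, 56, -16, 0, 0, 0], [0, 84, -16, 0, 0, 0], [0, 84, -12, 0, 0, 0]]

```text
time: 4.6
ee_pos: [484.8, -137.6, 71.4]
tcp_rot: [0.0, 0.999, 0.04, 0.001]
force: [0.0, 0.2, -0.1]
finger_gap: 0.002
```

```bash
python3 -c "
from h import *
rel(mp(0,-42,63),down(MY))"
```

```text
t 4.6 pos [ 484.8 -137.6   71.4] F [ 0.   0.2 -0.1] gap 0.002 q [-0.51  0.48  1.66 -0.    1.   -0.59]
shift [-0.4 -1.6  8.4] | 8.6  turn [ 0.001 -0.001  0.   ] | 0.1
```

send_rows:
  commands:
    - [[0, -1, 4, 0, 0, 0], [0, -1, 8, 0, 0, 0], [0, -1, 10, 0, 0, 0], [0, -1, 12, 0, 0, 0], [0, -1, 14, 0, 0, 0]]

```text
time: 5.22
ee_pos: [484.5, -135.0, 57.3]
tcp_rot: [0.0, 0.999, 0.041, 0.0]
force: [-0.9, -0.3, 1.1]
finger_gap: -0.001
```

send_rows:
  commands:
    - [[0, 0, 3, 0, 0, 0], [0, 0, 6, 0, 0, 0], [0, 0, 9, 0, 0, 0], [0, 0, 11, 0, 0, 0], [0, 0, 13, 0, 0, 0]]

```text
time: 5.85
ee_pos: [484.4, -135.1, 44.2]
tcp_rot: [-0.0, 0.999, 0.041, -0.0]
force: [-0.5, 0.3, 0.1]
finger_gap: 0.003
```

```bash
python3 -c "
from h import *
for n in ('wrist','side'):
  g=grab_frame(n); save(n+'2.png',g['frame'],None if n=='wrist' else (280,150,400,270),1.2 if n=='wrist' else 5)
rel(mp(0,-42,42),down(MY))"
```

```text
t 5.95 pos [ 484.3 -135.1   44.1] F [-0.1  0.4  0.8] gap 0.003 q [-0.51  0.53  1.69 -0.    0.93 -0.59]
shift [-0.1  1.   2.1] | 2.4  turn [-0.     0.     0.003] | 0.1
```

View pics/side2.png

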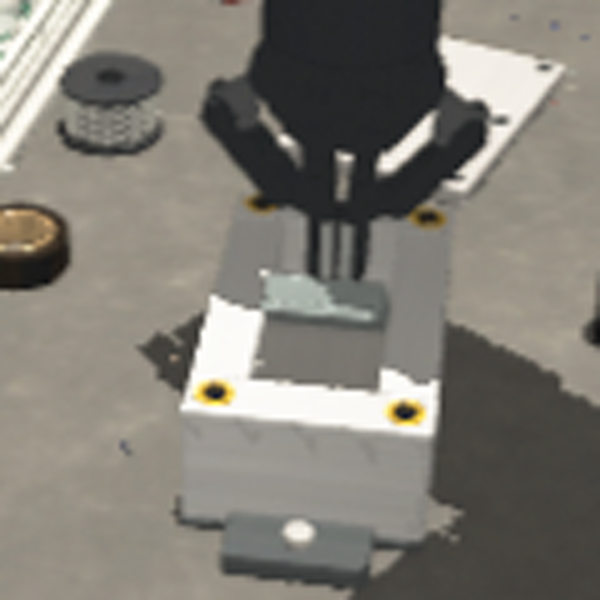

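View pics/wrist2.png

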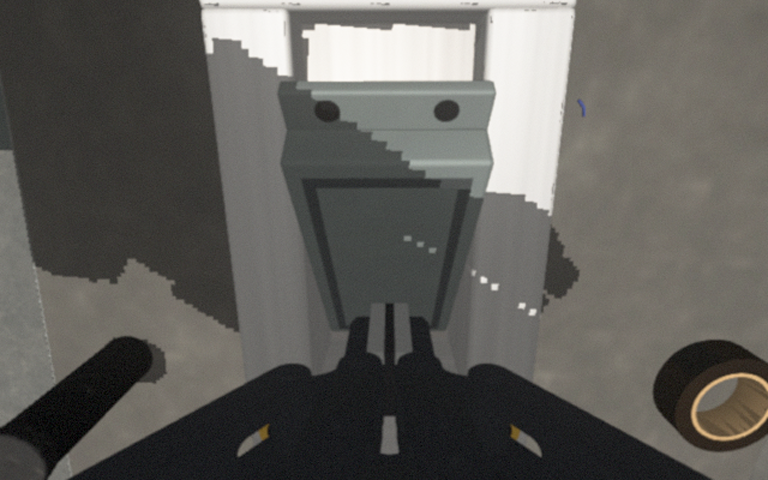

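send_rows:
  commands:
    - [[0, 0, 2, 0, 0, 0], [0, 0, 4, 0, 0, 0], [0, 0, 4, 0, 0, 0]]

```text
time: 6.32
ee_pos: [485.5, -136.4, 42.1]
tcp_rot: [0.002, 0.999, 0.041, 0.002]
force: [-2.2, -3.7, 16.6]
finger_gap: -0.001
```

send_rows:
  commands:
    - [[0, 0, -4, 0, 0, 0], [0, 0, -20, 0, 0, 0], [0, 0, -50, 0, 0, 0], [0, 0, -80, 0, 0, 0], [0, 0, -80, 0, 0, 0]]

```text
time: 6.95
ee_pos: [485.2, -135.4, 122.0]
tcp_rot: [0.001, 0.999, 0.041, 0.002]
force: [-0.0, 0.5, -1.1]
finger_gap: 0.001
```

```bash
python3 -c "
from h import *
s=state()
for n in ('wrist','side'):
  g=grab_frame(n); save(n+'3.png',g['frame'],None if n=='wrist' else (280,150,400,270),1.2 if n=='wrist' else 5)
  np.save(n+'3.npy',g['frame'])
rel(mp(0,-42,120),down(MY))"
```

```text
t 7.05 pos [ 484.1 -134.9  119.8] F [ 0.3 -0.4  0.1] gap 0.002 q [-0.51  0.42  1.6   0.    1.13 -0.59]
shift [ 0.1  1.2 -0.2] | 1.2  turn [-0.     0.001  0.003] | 0.2
```

View pics/side3.png

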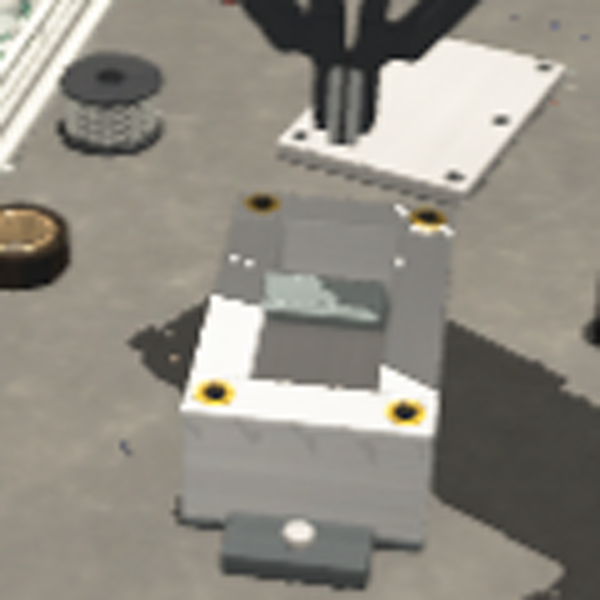

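View pics/wrist3.png

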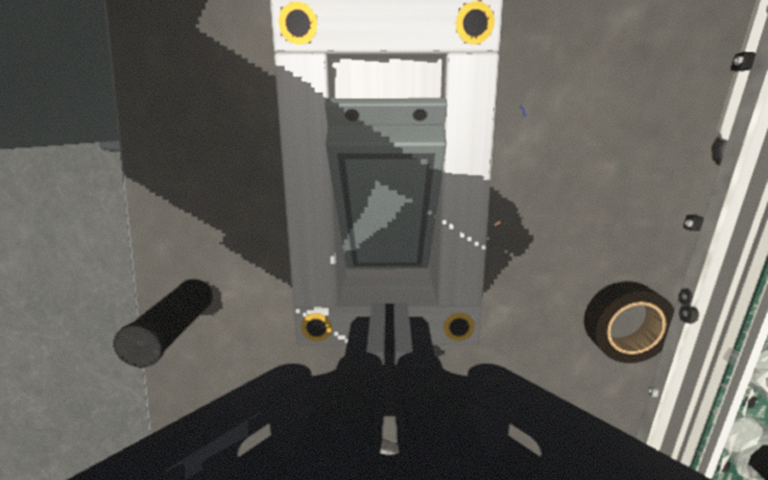

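```bash
python3 -c "
from h import *
save('w3c.png',np.load('wrist3.npy'),(260,60,390,240),4)
save('s3c.png',np.load('side3.npy'),(325,195,365,235),15)"
```

```text
(no output)
```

View pics/w3c.png

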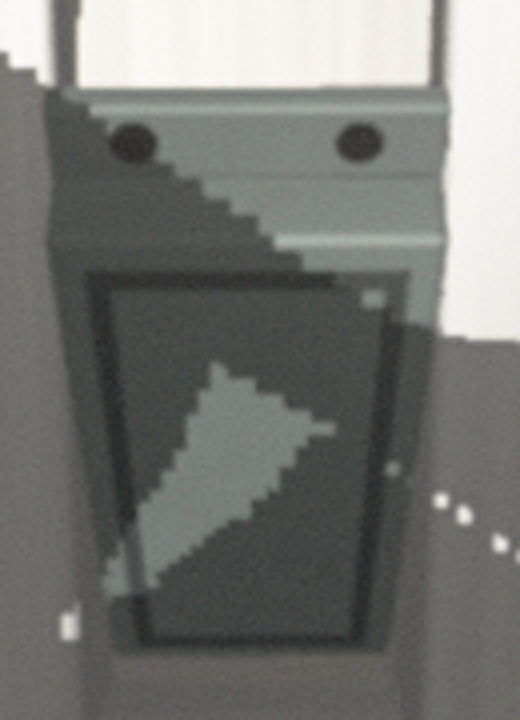

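View pics/s3c.png

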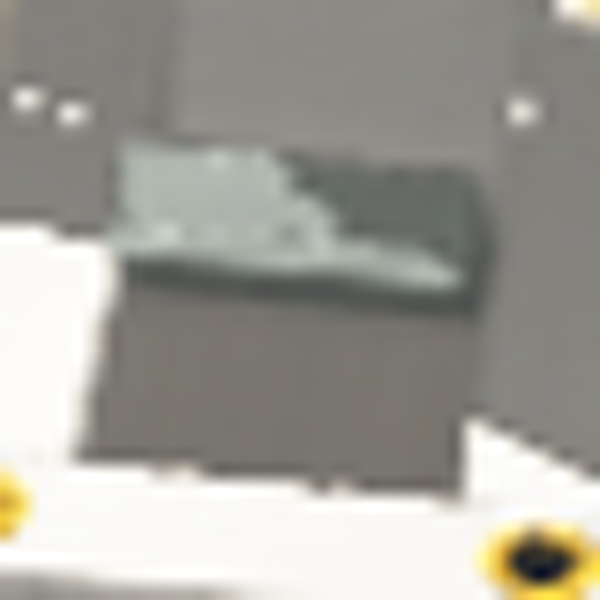

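Run:
```python
from h import *
s=state(); g=grab_frame("wrist")
save('w4c.png',g["frame"],(260,60,390,240),4)
k,d=K(g)
obj=[];px=[]
def a(y,z,r,c0,c1):
    obj.extend([[-25,y,z],[25,y,z]]); px.extend([[260+c0/4,60+r/4],[260+c1/4,60+r/4]])
a(60,0,88,50,448); a(60,5,108,51,448); a(50,5,178,54,446); a(50,17,239,48,443); a(-50,17,652,118,386)
obj=np.array(obj,float);px=np.array(px)
ok,rv,tv=cv2.solvePnP(obj,px,k,d)
pr=cv2.projectPoints(obj,rv,tv,k,d)[0].reshape(-1,2); print((pr-px).round(1).tolist())
F=np.diag([1,-1,-1.])
p,Rm=campose(g,s)
Rc=Rm@F@cv2.Rodrigues(rv)[0]; tc=p+Rm@F@tv[:,0]
print("cover pos",tc.round(1),"axes\n",Rc.round(3))
a_=np.radians(MY); M=np.array([[np.cos(a_),np.sin(a_)],[-np.sin(a_),np.cos(a_)]])
print("in mould",M@(tc[:2]-MC),tc[2]," tilt",np.degrees(np.arccos(Rc[2,2])))
print(state()["ee_pos"])
```

```text
[[0.2, -0.6], [-0.4, -0.4], [-0.9, 0.7], [0.3, 0.9], [0.8, -0.6], [-1.3, -0.4], [0.2, 0.0], [1.0, 0.2], [-0.1, -0.1], [0.2, 0.2]]
cover pos [480.1 -98.2  40. ] axes
 [[ 0.997 -0.067  0.046]
 [ 0.081  0.773 -0.629]
 [ 0.007  0.631  0.776]]
in mould [-1.16714799 -3.87985193] 40.00324079960507  tilt 39.10670757814567
[ 483.92515021 -134.80337116  119.39868689]
```

View pics/w4c.png

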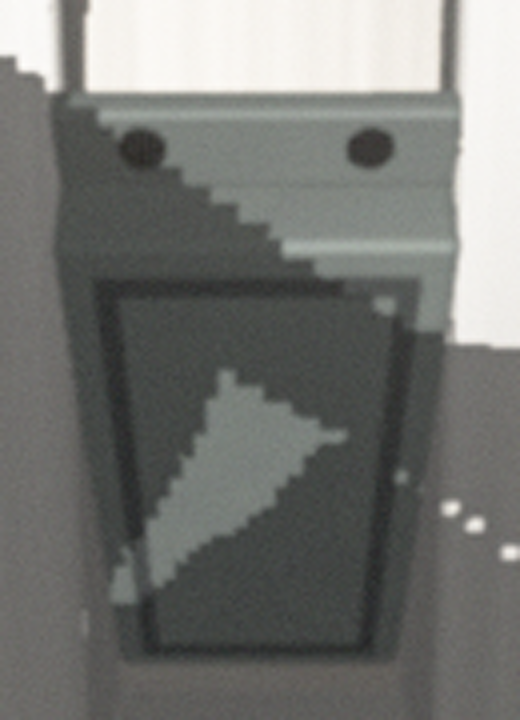

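```bash
cat >> h.py <<'E'
CC=np.array([481.2,-98.2,44.7]); TH=39.
def cp(x,y,z):  # cover coords -> world while tipped
    a=np.radians(MY); X=np.array([np.cos(a),np.sin(a),0]); t=np.radians(TH)
    Yh=np.array([-np.sin(a),np.cos(a),0]); Z=np.array([0,0,1.])
    return CC+X*x+(np.cos(t)*Yh+np.sin(t)*Z)*y+(-np.sin(t)*Yh+np.cos(t)*Z)*z
E
python3 -c "
from h import *
print(cp(0,47,-1),cp(0,47,70))
rel(cp(0,47,70),down(MY,TH))"
```

```text
[478.25251518 -61.1619145   73.50091242] [ 481.79707535 -105.7028471   128.67827568]
t 7.1 pos [ 483.9 -134.8  119.4] F [-0.4  0.5  0.7] gap -0.006 q [-0.51  0.42  1.6   0.    1.13 -0.59]
shift [  0.2 -29.2  -9.3] | 30.6  turn [0.68  0.002 0.002] | 38.9
```

send_rows:
  commands:
    - [[0, -5, -15, 0.15, 0, 0], [0, -12, -20, 0.3, 0, 0], [0, -20, -20, 0.45, 0, 0], [0, -25, -15, 0.6, 0, 0], [0, -29, -10, 0.68, 0, 0]]
  jaw: 85

```text
time: 7.72
ee_pos: [481.7, -106.5, 128.8]
tcp_rot: [-0.336, 0.941, 0.038, -0.014]
force: [-0.7, 0.6, 0.0]
finger_gap: 0.847
```

```bash
python3 -c "
from h import *
rel(cp(0,47,70),down(MY,TH))"
```

```text
t 7.72 pos [ 481.7 -106.5  128.8] F [-0.7  0.6  0. ] gap 0.847 q [-0.71  0.57  1.49  0.46  1.61 -0.9 ]
shift [ 0.1 -0.5  0.6] | 0.8  turn [-0.005  0.002 -0.   ] | 0.3
```

Pose reached. Look along the tool before approaching.

Run:
```python
from h import *
s=state(); g=grab_frame("wrist"); im=g["frame"].copy()
for P in [(x,y,z) for x in (-25,25) for y,z in ((60,0),(50,17),(-50,17))]:
    q=proj(g,cp(*P),s)[0]; print(P,q.round(1)); cv2.drawMarker(im,tuple(int(round(v)) for v in q),(255,0,0),0,10)
save("w5.png",im,None,1.25)
h=grab_frame("side"); save("s5.png",h["frame"],(270,110,420,270),3.7)
```

```text
(-25, 60, 0) [286.  200.4]
(-25, 50, 17) [283.5 223.9]
(-25, -50, 17) [288.4 360.8]
(25, 60, 0) [363.5 200.5]
(25, 50, 17) [366. 224.]
(25, -50, 17) [360.9 361. ]
```

View pics/w5.png

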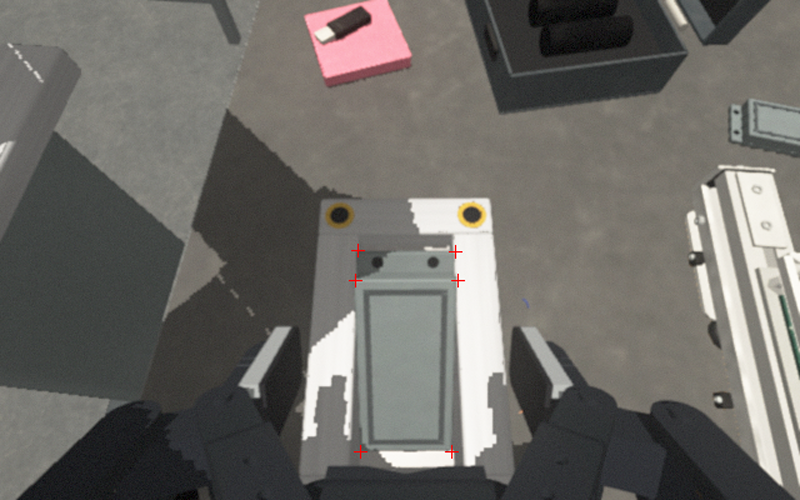

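View pics/s5.png

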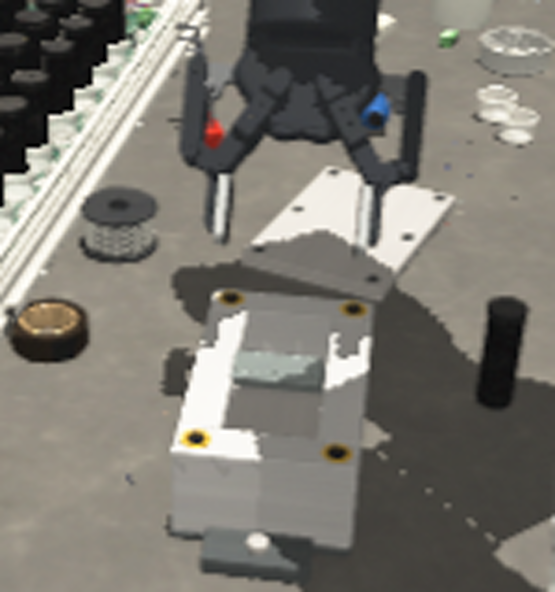

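send_rows:
  commands:
    - [[0, 0, 20, 0, 0, 0], [0, 0, 40, 0, 0, 0], [0, 0, 58, 0, 0, 0], [0, 0, 66, 0, 0, 0], [0, 0, 71, 0, 0, 0]]

```text
time: 8.45
ee_pos: [478.4, -61.5, 75.0]
tcp_rot: [-0.333, 0.942, 0.039, -0.014]
force: [-0.1, -0.3, -0.0]
finger_gap: 0.848
```

Run:
```python
from h import *
rel(cp(0,47,-1),down(MY,TH))
s=state(); g=grab_frame("wrist"); im=g["frame"].copy()
save("w6.png",im,None,1.25)
h=grab_frame("side"); save("s6.png",h["frame"],(270,110,420,270),3.7)
```

```text
t 8.45 pos [478.4 -61.5  75. ] F [-0.1 -0.3 -0. ] gap 0.848 q [-0.64  0.61  1.6   0.49  1.43 -0.93]
shift [-0.2  0.7  1.4] | 1.6  turn [0.001 0.002 0.002] | 0.2
```

View pics/w6.png

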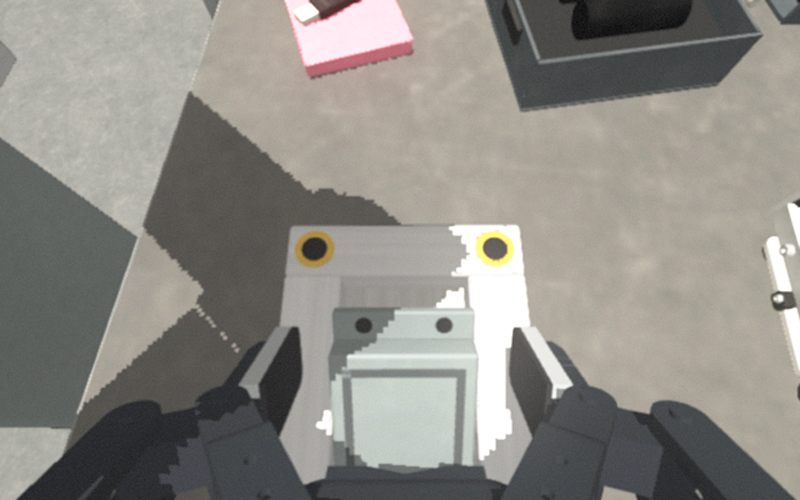

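View pics/s6.png

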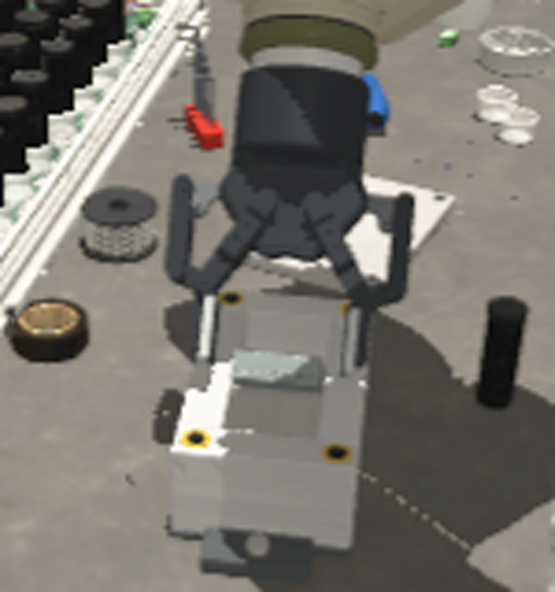

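send_rows:
  commands:
    - [[0, 0, 1, 0, 0, 0], [0, 0, 1, 0, 0, 0], [0, 0, 1, 0, 0, 0], [0, 0, 1, 0, 0, 0], [0, 0, 1, 0, 0, 0]]
  jaw: 0
  force: 80

```text
time: 9.18
ee_pos: [478.7, -61.4, 74.7]
tcp_rot: [-0.333, 0.942, 0.039, -0.013]
force: [1.3, -1.7, 5.2]
finger_gap: 0.564
```

send_rows:
  commands:
    - [[0, 0, 0, 0, 0, 0], [0, 0, 0, 0, 0, 0]]

```text
time: 9.43
ee_pos: [478.7, -61.4, 74.7]
tcp_rot: [-0.333, 0.942, 0.039, -0.013]
force: [1.4, -2.4, 5.3]
finger_gap: 0.565
```

Run:
```python
from h import *
rel(cp(0,47,-1),down(MY,TH))
s=state(); g=grab_frame("wrist"); im=g["frame"].copy()
save("w7.png",im,None,1.25)
```

```text
t 9.43 pos [478.7 -61.4  74.7] F [ 1.4 -2.4  5.3] gap 0.565 q [-0.64  0.61  1.61  0.49  1.43 -0.93]
shift [-0.5  0.6  1.1] | 1.3  turn [0.001 0.001 0.002] | 0.2
```

View pics/w7.png

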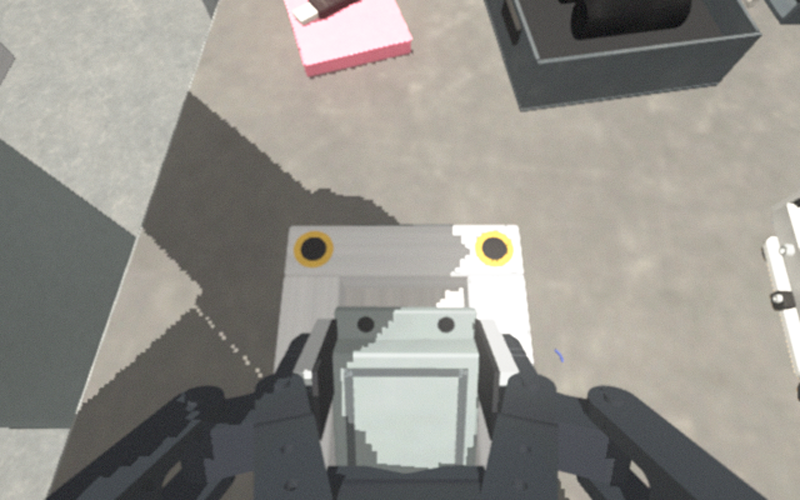

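send_rows:
  commands:
    - [[0, -3, -4, 0, 0, 0], [0, -9, -12, 0, 0, 0], [0, -19, -23, 0, 0, 0], [0, -32, -39, 0, 0, 0], [0, -44, -54, 0, 0, 0]]

```text
time: 10.1
ee_pos: [478.2, -60.7, 145.4]
tcp_rot: [-0.333, 0.942, 0.039, -0.014]
force: [-0.4, -0.9, -2.8]
finger_gap: 0.56
```

Run:
```python
from h import *
rel(cp(0,47,-1)+[0,0,120],down(MY,TH))
g=grab_frame("wrist"); save("w8.png",g["frame"],None,1.25)
h=grab_frame("side"); save("s8.png",h["frame"],(270,110,420,270),3.7)
```

```text
t 10.1 pos [478.2 -60.7 145.4] F [-0.4 -0.9 -2.8] gap 0.56 q [-0.64  0.51  1.54  0.49  1.58 -0.85]
shift [  0.  -29.9 -37.7] | 48.1  turn [0.001 0.002 0.002] | 0.2
```

View pics/w8.png

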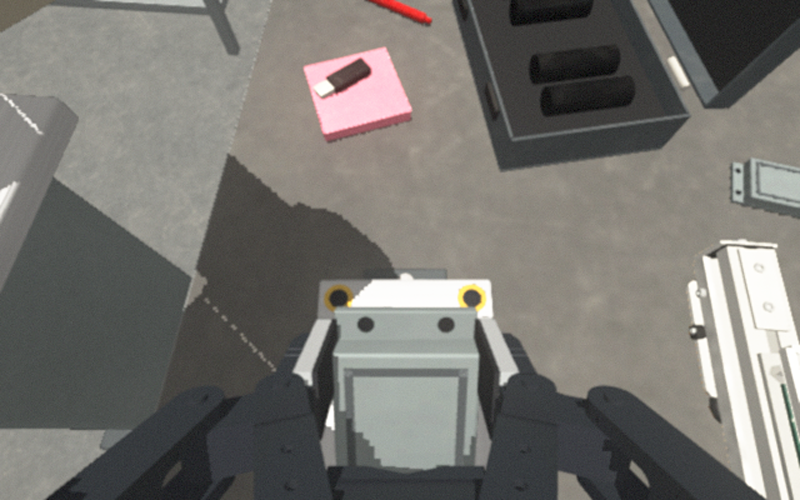

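View pics/s8.png

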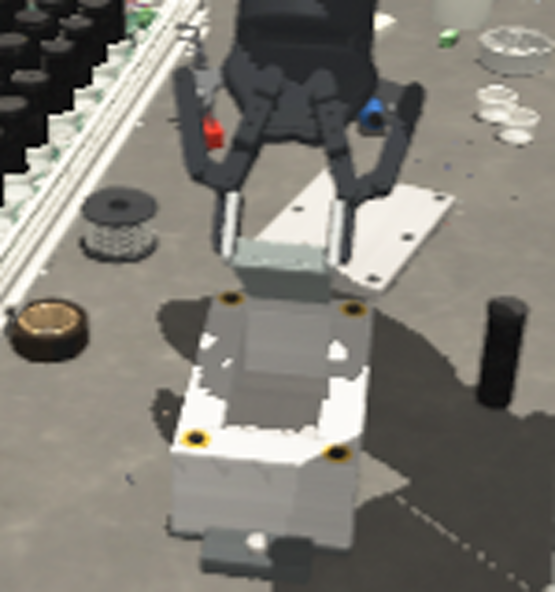

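```bash
cat >> h.py <<'E'
PC=np.array([476.0,-375.0]); PY=-14.3
def pp(y,z):
    a=np.radians(PY); return np.array([PC[0]-y*np.sin(a),PC[1]+y*np.cos(a),z])
E
python3 -c "
from h import *
print(pp(47,0)); rel(pp(47,0)+[0,0,130],down(PY)); rel([479,-80,190],down(MY,TH))"
```

```text
[ 487.6089536  -329.45626062    0.        ]
t 10.2 pos [478.8 -61.1 145.9] F [ 0.2 -0.6 -3.8] gap 0.559 q [-0.64  0.51  1.54  0.49  1.58 -0.85]
shift [ -13.3  219.  -155.7] | 269.0  turn [-0.672  0.11   0.32 ] | 43.1
t 10.2 pos [478.8 -61.1 145.9] F [ 0.2 -0.6 -3.8] gap 0.559 q [-0.64  0.51  1.54  0.49  1.58 -0.85]
shift [ -1.2 -12.9 -46.2] | 48.0  turn [ 0.003 -0.001  0.004] | 0.3
```

send_rows:
  commands:
    - [[0, -4, -15, 0, 0, 0], [-1, -13, -46, -0.05, 0.01, 0.02], [-3, 10, -65, -0.15, 0.025, 0.07], [-5, 45, -80, -0.25, 0.04, 0.12], [-6, 80, -95, -0.34, 0.055, 0.16]]

```text
time: 10.82
ee_pos: [482.0, -183.6, 167.2]
tcp_rot: [-0.167, 0.985, -0.044, -0.008]
force: [0.6, 0.1, -3.8]
finger_gap: 0.56
```

```bash
python3 -c "
from h import *
rel(pp(47,0)+[0,0,110],down(PY))"
```

```text
t 10.82 pos [ 482.  -183.6  167.2] F [ 0.6  0.1 -3.8] gap 0.56 q [-0.72  0.45  1.42  0.25  1.5  -0.68]
shift [ 19.7 155.4   6. ] | 156.8  turn [-0.331  0.057  0.158] | 21.3
```

send_rows:
  commands:
    - [[4, 33, 1, -0.08, 0.013, 0.035], [9, 70, 3, -0.16, 0.027, 0.075], [14, 110, 4, -0.24, 0.042, 0.115], [19, 145, 6, -0.32, 0.055, 0.15], [20, 155, 6, -0.331, 0.057, 0.158]]

```text
time: 11.45
ee_pos: [488.0, -328.0, 108.8]
tcp_rot: [-0.002, 0.992, -0.124, -0.001]
force: [0.5, 0.9, -2.6]
finger_gap: 0.559
```

Run:
```python
from h import *
rel(pp(47,0)+[0,0,30],down(PY))
g=grab_frame("wrist"); save("w9.png",g["frame"],None,1.25)
h=grab_frame("side"); save("s9.png",h["frame"],(270,90,420,250),3.7)
h=grab_frame("top"); save("t9.png",h["frame"],(340,180,450,280),6)
```

```text
t 11.45 pos [ 488.  -328.   108.8] F [ 0.5  0.9 -2.6] gap 0.559 q [-0.79  0.56  1.37  0.    1.22 -0.55]
shift [ 0.2  1.8 78.8] | 78.8  turn [-0.004  0.003  0.001] | 0.3
```

View pics/w9.png

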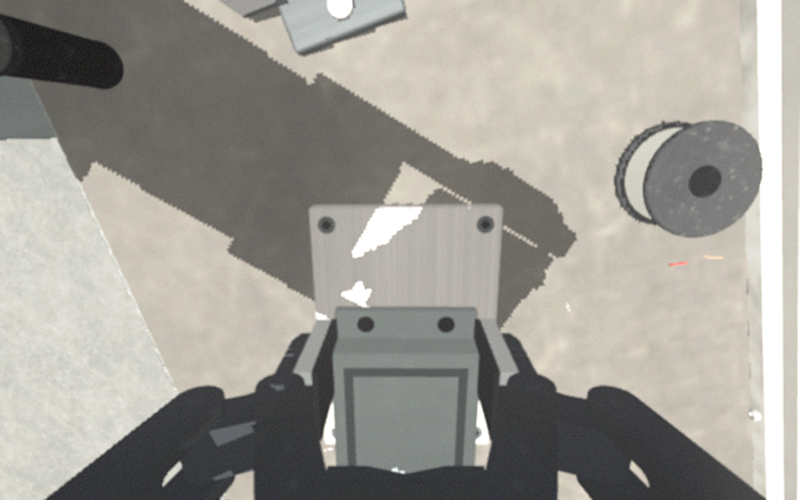

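View pics/s9.png

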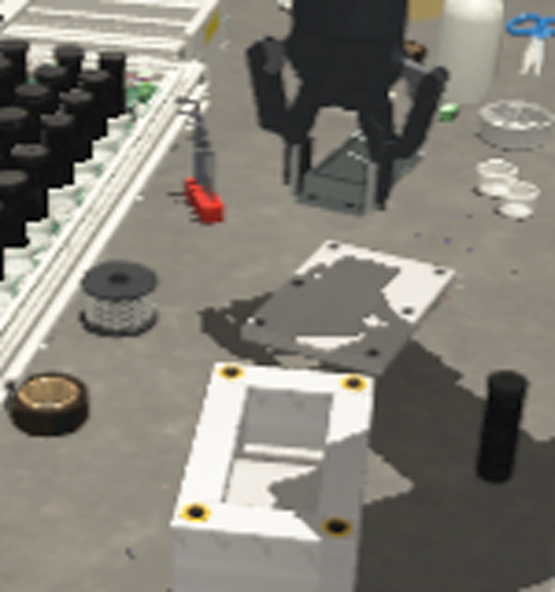

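View pics/t9.png

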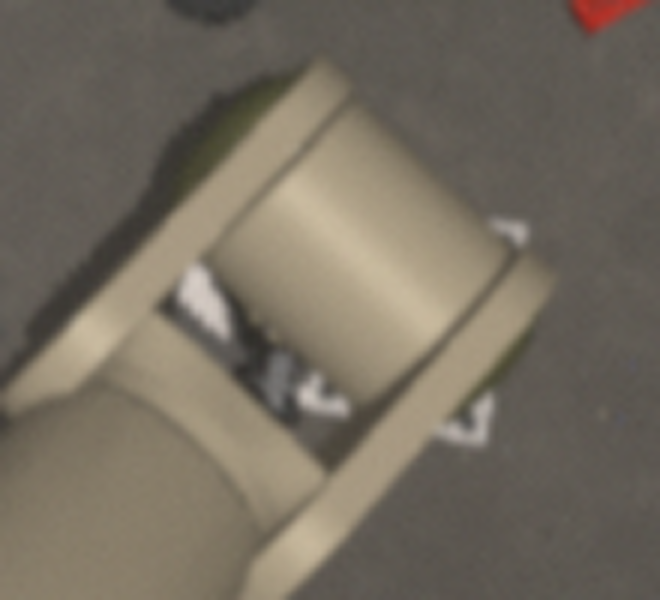

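send_rows:
  commands:
    - [[0, 1, 25, 0, 0, 0], [0, 2, 50, 0, 0, 0], [0, 2, 68, 0, 0, 0], [0, 2, 78, 0, 0, 0], [0, 2, 80, 0, 0, 0]]

```text
time: 12.22
ee_pos: [488.1, -329.5, 30.2]
tcp_rot: [-0.002, 0.992, -0.124, -0.0]
force: [0.5, -0.4, -3.4]
finger_gap: 0.56
```

Run:
```python
from h import *
rel(pp(47,0)+[0,0,12],down(PY))
s=state(); g=grab_frame("wrist"); im=g["frame"].copy()
a=np.radians(PY)
for x in (-55,55):
    q=proj(g,pp(80,12)+np.array([np.cos(a),np.sin(a),0])*x,s)[0]; print(q.round(1)); cv2.drawMarker(im,tuple(int(round(v)) for v in q),(255,0,0),0,10)
save("w10.png",im,None,1.25)
h=grab_frame("side"); save("s10.png",h["frame"],(300,120,400,200),7)
```

```text
t 12.22 pos [ 488.1 -329.5   30.2] F [ 0.5 -0.4 -3.4] gap 0.56 q [-0.8   0.66  1.45  0.    1.04 -0.55]
shift [-0.5  0.1 18.2] | 18.2  turn [-0.003  0.001  0.002] | 0.2
[209.2 189.9]
[437.2 190.4]
```

View pics/w10.png

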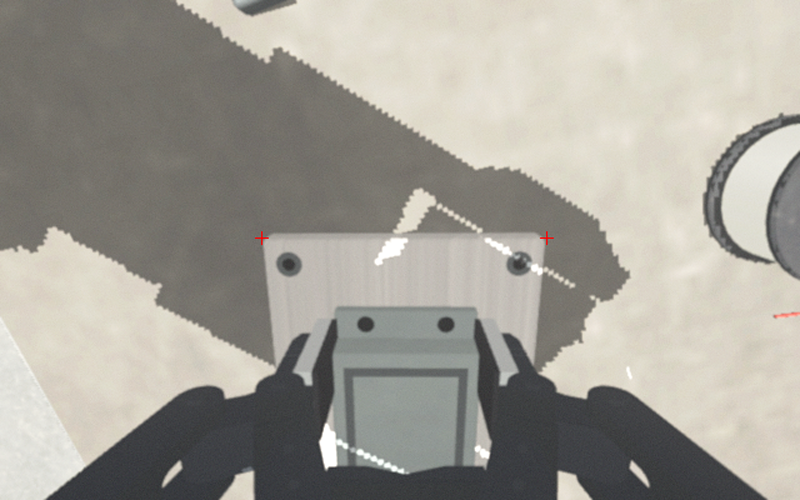

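View pics/s10.png

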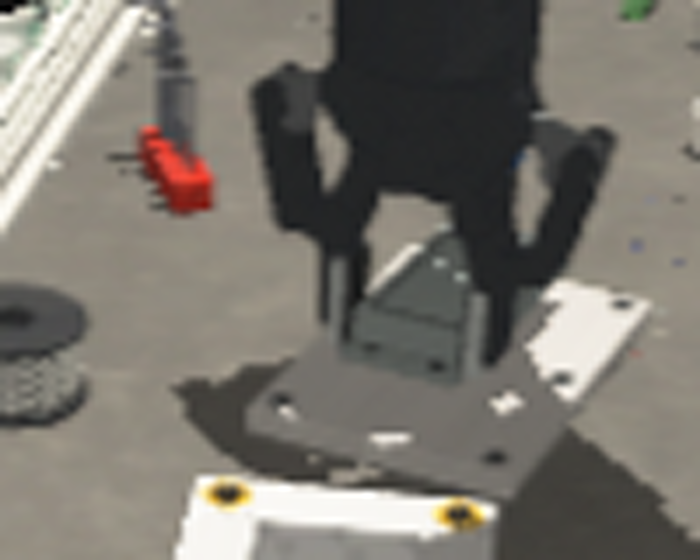

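Plate edge is within ~2 mm of expected. Descend slowly, watching force.

send_rows:
  commands:
    - [[0, 0, 4, 0, 0, 0], [0, 0, 7, 0, 0, 0], [0, 0, 10, 0, 0, 0], [0, 0, 12, 0, 0, 0], [0, 0, 13, 0, 0, 0]]

```text
time: 12.95
ee_pos: [488.0, -329.9, 17.0]
tcp_rot: [-0.001, 0.992, -0.124, -0.0]
force: [0.4, 0.1, -2.7]
finger_gap: 0.56
```

send_rows:
  commands:
    - [[0, 0, 1, 0, 0, 0], [0, 0, 2, 0, 0, 0]]

```text
time: 13.2
ee_pos: [488.1, -329.9, 15.1]
tcp_rot: [-0.001, 0.992, -0.124, 0.0]
force: [-0.1, -0.2, -3.6]
finger_gap: 0.559
```

send_rows:
  commands:
    - [[0, 0, 0.7, 0, 0, 0], [0, 0, 1.4, 0, 0, 0], [0, 0, 1.4, 0, 0, 0]]

```text
time: 13.58
ee_pos: [488.0, -329.9, 13.7]
tcp_rot: [-0.001, 0.992, -0.124, -0.0]
force: [0.0, -0.2, -3.4]
finger_gap: 0.556
```

send_rows:
  commands:
    - [[0, 0, 0.7, 0, 0, 0], [0, 0, 1.4, 0, 0, 0], [0, 0, 1.4, 0, 0, 0]]

```text
time: 13.95
ee_pos: [488.1, -329.9, 12.4]
tcp_rot: [-0.001, 0.992, -0.124, 0.0]
force: [-0.1, 0.6, -2.1]
finger_gap: 0.562
```

send_rows:
  commands:
    - [[0, 0, 0.5, 0, 0, 0], [0, 0, 1, 0, 0, 0], [0, 0, 1, 0, 0, 0]]

```text
time: 14.32
ee_pos: [488.1, -329.9, 11.8]
tcp_rot: [-0.001, 0.992, -0.124, 0.0]
force: [-2.1, 2.6, 3.4]
finger_gap: 0.557
```

Run:
```python
from h import *
g=grab_frame("side"); save("s11.png",g["frame"],(320,130,400,190),9)
```

```text
(no output)
```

View pics/s11.png

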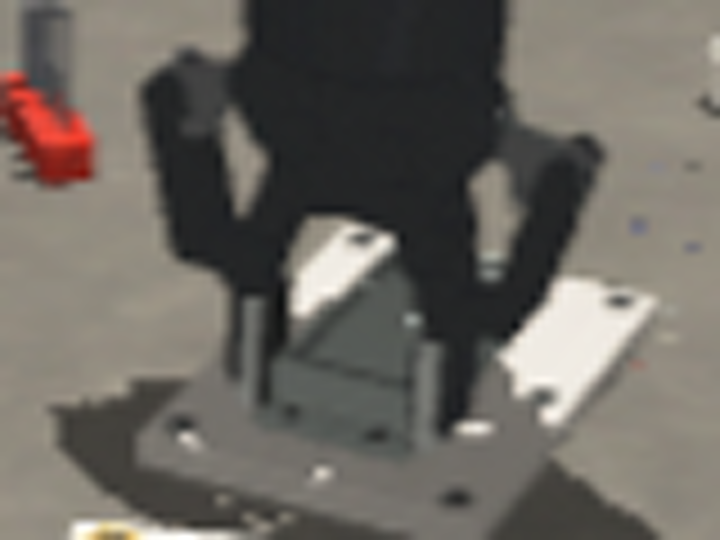

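send_rows:
  commands:
    - [[0, 0, -0.5, 0, 0, 0], [0, 0, -1, 0, 0, 0], [0, 0, -1, 0, 0, 0], [0, 0, -1, 0, 0, 0], [0, 0, -1, 0, 0, 0]]
  jaw: 62
  force: 20

```text
time: 15.0
ee_pos: [488.0, -329.9, 12.2]
tcp_rot: [-0.001, 0.992, -0.124, -0.0]
force: [1.1, -0.6, 0.3]
finger_gap: 0.622
```

send_rows:
  commands:
    - [[0, 0, -1, 0, 0, 0], [0, 0, -2, 0, 0, 0], [0, 0, -10, 0, 0, 0], [0, 0, -30, 0, 0, 0], [0, 0, -60, 0, 0, 0]]
  jaw: 90

```text
time: 15.62
ee_pos: [487.7, -329.8, 72.9]
tcp_rot: [-0.002, 0.992, -0.124, -0.001]
force: [-0.1, 0.6, 0.2]
finger_gap: 0.905
```

send_rows:
  commands:
    - [[0, -35, -40, 0, 0, 0], [0, -85, -80, 0, 0, 0], [0, -140, -100, 0, 0, 0], [0, -190, -110, 0, 0, 0], [0, -190, -110, 0, 0, 0]]

```text
time: 16.25
ee_pos: [535.3, -143.4, 184.4]
tcp_rot: [-0.001, 0.993, -0.122, 0.001]
force: [-0.0, -0.5, -0.2]
finger_gap: 0.896
```

Run:
```python
from h import *
rel(pp(47,0)+[0,0,200],down(PY))
for n,b,sc in (("side",(290,120,420,220),6),("top",(290,150,450,290),5),("wrist",None,1.25)):
    g=grab_frame(n); save(n+"12.png",g["frame"],b,sc)
```

```text
t 16.25 pos [ 535.3 -143.4  184.4] F [-0.  -0.5 -0.2] gap 0.896 q [-0.48  0.42  1.37  0.    1.35 -0.23]
shift [ -1.3 192.1 -16. ] | 192.8  turn [-0.002 -0.002  0.005] | 0.4
```

View pics/side12.png

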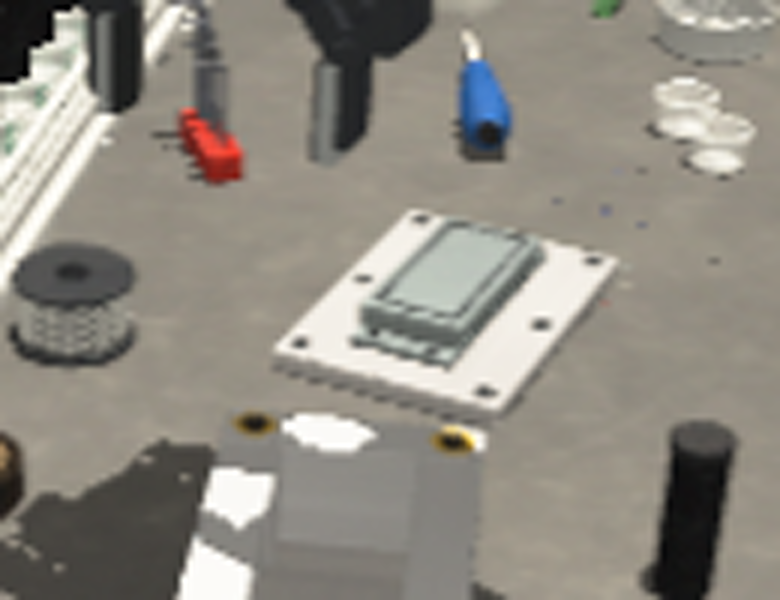

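View pics/top12.png

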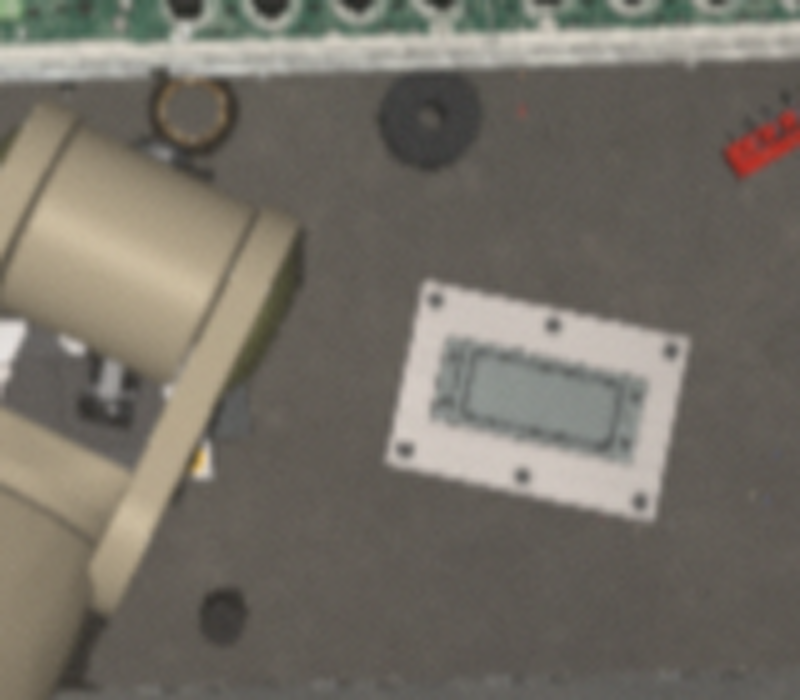

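View pics/wrist12.png

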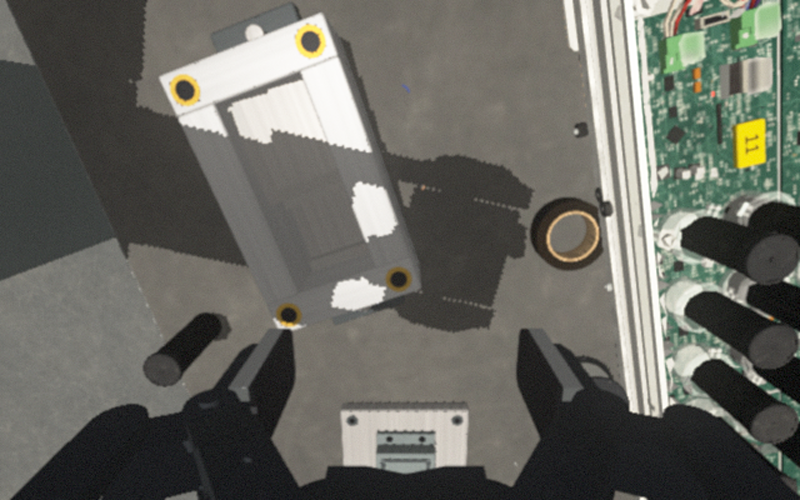

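Top view: cover flat and centred at crop (540,398), plate centre (538,400), parallel to it. Cell, spool and tape are in place and the gripper is clear.

```bash
python3 -c "
from h import *
print(hand_in())"
```

```text
the job is handed in; nothing more can be done
None
```

The cover is out of the mould and lying on the cooling plate. I handed the job in at about 16 s of the 48 s; hand-in gives no verdict.

- **Finding the well:** the +y end was solid at 42 N. The -y end gave, and after pressing it about 21 mm the cover stayed tipped at about 39° with the gripper clear of it.
- **Moving it:** I gripped the raised +y end with the tool tilted to match, lifted it out with no visible slip, levelled it and set it down. The wrist force changed by about 6–7 N at contact. I then released it and backed off.
- **Last checks:** the top view showed the cover parallel to the plate and within about 2 mm of its centre. It was flat and right way up, with nothing of the robot touching it. The cell, spool and tape looked unmoved by eye; I did not measure them.
- **Disagreements:**
  - The mould seen by the wrist camera was about 1.5 mm off the top-camera position. I corrected for this and applied the same shift to the plate.
  - The height of the tipped cover from one picture came out about 5 mm too low, against where the ridge puts it. I used the ridge-based value, and a later picture confirmed it to about 2 pixels.

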